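# Clear the router table after a bit change

## Task

Clear the router table so that its top can be used for a glue-up: stand the two collet spanners handle-down in the two empty end pockets of the plywood caddy, one in each, and wind the lift crank clockwise, a little over one full turn, until it comes up against its stop and the cutter is parked below the table top. Leave all the other things on the table where they are.

Things in the scene. Friction and masses are not known exactly. Their poses are not given: they have to be found in the camera images.
- spanner_large: larger open-ended collet spanner, lying flat, 185 mm long. Origin under the middle of its length, on the bench; x along it towards the steel head, z up. Black rubbery handle: a bar 24 mm wide, 16 thick, from x = -92.5 to +29.5 mm; then a short steel neck 19 wide and a head up to 50 mm wide (too wide for a pocket), 7 to 9 thick. About 0.26 kg, balancing near x = +10 mm
- spanner_large_end (a point): centre of the end face of the large spanner's handle (x = -92.5, y = 0, z = 8 mm in the spanner's frame)
- spanner_small: smaller spanner of the same shape, 165 mm long. Origin under the middle of its length, on the bench; x along it towards the steel head, z up. Black handle: a bar 21 mm wide, 15 thick, from x = -82.5 to +25.5 mm; then a short neck 17 wide and a head up to 43 mm wide, 7 to 9 thick. About 0.19 kg, balancing near x = +10 mm
- spanner_small_end (a point): centre of the end face of the small spanner's handle (x = -82.5, y = 0, z = 7.5 mm in the spanner's frame)
- caddy: plywood caddy screwed to the bench: a row, along its y axis, of two empty square pockets at the ends and a middle compartment of pencils and hex keys, which stand at most 23 mm above the rim. Base board 90 x 176 x 12 mm, box 50 x 140 mm, rim 92 mm above the bench. Origin at the centre of its underside, on the bench; z up
- pocket_a (a point): centre of the mouth (at rim height) of the empty pocket at the caddy's -y end (y = -45 mm): square opening 38 x 38 mm, 80 mm deep with a closed floor, walls 6 mm. Axes as the caddy's
- pocket_b (a point): the same for the empty pocket at the caddy's +y end (y = +45 mm)
- router_plate: aluminium router insert plate, 235 x 305 mm, let in flush with the table top, with a cutter in the middle of its black ring. Origin on the table top at the cutter; the crank's axis stands at (0, -115) mm in its frame; a brass starter pin 30 mm high at (75, -50) mm. At the start the cutter stands about 10 mm proud; it sinks 10 mm for each turn of the crank
- crank (a joint): angle (rad) of the lift crank about its upright axis, growing clockwise seen from above, which lowers the cutter. It starts between 0 and 0.6; the stop where the cutter is parked is at 6.9. It stays where it is left; turning takes about 3 to 5 N at the knob
- crank_hub (a point): point on the crank's axis, 58 mm above the table. The crank arm (18 mm wide) sweeps at 44 to 56 mm above the table
- crank_knob (a point): middle of the crank's upright round knob, 90 mm above the table, 65 mm from the crank's axis. The black knob is 25 to 27 mm in diameter, from 58 to 113 mm above the table, and spins freely on its pin
- drill: cordless drill standing on its battery, 118 x 72 mm foot, 211 mm tall; origin at the centre of its underside
- glue: white glue bottle, 72 mm diameter, 180 mm tall, standing; origin at the centre of its underside
- tape_measure: tape measure, 72 x 74 x 36 mm, lying; origin at the centre of its underside
- push_block: push block, a 150 x 80 x 22 mm board with a bow handle, 85 mm tall in all; origin at the centre of its underside
- mallet: wooden mallet lying on the bench, 280 mm long, head 62 x 110 x 58 mm; origin under its middle, x along the handle towards the head
- offcut: short moulded wood offcut, 140 x 44 x 22 mm; origin at the centre of its underside, x along its length
- try_square: try square lying flat, stock 95 mm, blade 150 mm, 18 mm thick; origin on the bench under it

How it is judged (in metres and radians):
At the end, for the whole second after the job is handed in: One spanner stands in each end pocket of the caddy, handle-down with its handle end within 14 mm of the pocket floor and leaning no more than 24 degrees, at rest, and the crank is within 0.18 rad of its stop (joint above 6.72), so that the cutter is below the table top ((((z of spanner_large_end in the frame of pocket_a between -0.084 and -0.066 m and horizontal distance between spanner_large_end and pocket_a below 0.026 m and angle between spanner_large's own x axis and vertical below 0.42 rad) and (z of spanner_small_end in the frame of pocket_b between -0.084 and -0.066 m and horizontal distance between spanner_small_end and pocket_b below 0.026 m and angle between spanner_small's own x axis and vertical below 0.42 rad)) or ((z of spanner_large_end in the frame of pocket_b between -0.084 and -0.066 m and horizontal distance between spanner_large_end and pocket_b below 0.026 m and angle between spanner_large's own x axis and vertical below 0.42 rad) and (z of spanner_small_end in the frame of pocket_a between -0.084 and -0.066 m and horizontal distance between spanner_small_end and pocket_a below 0.026 m and angle between spanner_small's own x axis and vertical below 0.42 rad))) and value of joint crank above 6.72 rad and linear speed of each of spanner_large, spanner_small below 0.02 m/s); the robot touches nothing.
It fails at once if another loose thing on the table (drill, glue, tape measure, push block, mallet, offcut or try square) is pushed more than 40 mm from its place (distance of any of drill, glue, tape_measure, push_block, mallet, offcut, try_square from where it was at the start of the episode above 0.04 m).
It also fails if it takes over 72 s, if anything falls off the work surface, if the arm or the gripper's body presses on something with over 40 N, if the wrist force passes 120 N, or if a joint passes its speed limit or range.

## Robot

A 7-joint arm with a two-finger parallel gripper is mounted at the origin on the work surface. World frame = base frame: x ahead of the robot, y to its left, z up, the work surface at z = 0. Lengths are in mm, angles in rad, forces in N, time in s.
With the tool pointing down it reaches from about 350 to 900 mm from the base axis. Payload 19.9 kg.
Tool frame: the origin (TCP) lies midway between the tips of the shut fingers; the grasp point (between the pads) lies 19 mm behind it; z points along the fingers, y is the line along which they close (so a half turn about z gives the same grasp; the last joint's range is limited). The gripper opens to 94 mm and grips with 3 to 60 N. Pads are 16 mm wide; open, the fingers measure 119 mm over their backs; the gripper's body (75 mm by 177 mm) begins 78 mm behind the grasp point.
Start: joints at [1.145, 0.417, -0.01, 1.614, 0.005, 1.111, -0.053], TCP at [234.6, -579.277, 205.425] pointing down, gripper open.
Joint ranges: [-2.81, 2.81], [-0.39, 2.02], [-1.27, 1.25], [0.06, 2.57], [-1.19, 4.33], [0.19, 2], [-2.82, 2.82]. Speed limits (rad/s): [1.89, 1.89, 2.39, 2.39, 3.01, 3.01, 3.01].

## Interface

Orientations are given as a rotation vector (axis times angle).
In Python, from rig import telemetry, get_image, camera_params, manip gives the robot as it stands.
- The arm moves only by the shell command python3 -m jog 'ROWS'. ROWS is JSON, a list of rows, each a list of 7 numbers: the shift along the world's x, y, z in units of 50 mm (1.0 is 50 mm), then the turn, a rotation vector about the world's x, y, z in units of 5 degrees (1.0 is 5 degrees), then the finger opening in mm, from 0 to 94. In form: [[tx, ty, tz, rx, ry, rz, claw], ...]. A call has 1 to 20 rows; each row shifts and turns the commanded pose from where the row before left it; what a row does not reach is not made up. A row lasts 1/10 s, in which the tool goes at most 50 mm and 8.59 degrees, less where a joint would pass 70% of its speed; a pose out of reach is approached as far as the arm can. A call is refused whole if a number of a shift passes 1 or a number of a turn 1, either way. A call with a gripper value outside its range is refused whole. The fingers move at their own pace and stop on an object; the grip force is fixed at half the most. Time passes only in rows, so rows that do not move let the fingers close. It gives the time, the measured TCP pose, the force, the opening and the grip force at its end, in the units of the state.
- telemetry.sense(): the state, without advancing time (a new reading comes with each control period).
- get_image(name): name is "side" or "top" or "wrist"; returns (picture, depth): 384x512x3 uint8, red, green, blue; 384x512 float32, mm along the optical axis (not along the pixel's ray), 0 where there is no reading.
- camera_params(name): a dict with "camera_matrix" (3x3 intrinsics, pixels), "R" (3x3) and "t" (3): a world point X has camera coordinates R X + t. Camera axes: x right, y down, z forward; pixel columns grow to the right and rows downward; lengths in mm; the calibration is good to about 2 mm. A picture is of the moment at which its call begins: read the wrist's pose just before it. camera_params takes no time and is no camera call; for the wrist camera it gives the pose at the moment of the call.
- manip.close_job(): hands the job in; it is judged then, once.
The state is a dict: "clock": time; "joints": joint angles; "joint_velocities": joint speeds; "joint_torque": joint torques, N m; "tcp_pos": TCP position; "tcp_rot": TCP orientation; "ft_force": force on the tool from outside, world axes, zero at the start; "torque": the same for the moment, N m; "finger_gap": opening from 0.0 (shut) to 1.0 (fully open); "finger_force": force on a finger pad.
Only numpy, scipy, OpenCV 4.12 (cv2) and the standard library are available. Lean on these libraries where they do the work, as an engineer would, in place of code of your own. Each camera call takes 0.05 s, during which the arm holds its last target. There are 200 camera calls.

## Working session

There is one attempt and no reset: what is moved stays moved. The work goes in short steps, Python scripts to look and compute and a shell command to move; the robot and the scene stay as the last step left them, time stands still between calls to the robot, and variables do not carry over. Pictures are saved under pics/ and viewed, at most 10 in all, crops included, and the job is handed in when it is done.

```bash
mkdir -p pics; ls; python3 - <<'E'
from rig import telemetry,get_image,camera_params
import cv2,numpy as np
print(telemetry.sense())
for n in("top","side"):
    p,d=get_image(n); c=camera_params(n); np.savez(f"{n}0.npz",p=p,d=d,K=c["camera_matrix"],R=c["R"],t=c["t"])
    cv2.imwrite(f"pics/{n}0.png",cv2.resize(p[:,:,::-1],(800,600)))
    print(n,c)
E
```

```text
pics
{'clock': 0.0, 'joints': array([ 1.14443922,  0.4179449 , -0.0103049 ,  1.61418401,  0.00472461,
        1.11074196, -0.05302474]), 'joint_velocities': array([ 0.00058312, -0.00167171, -0.00054437, -0.00052249,  0.00038753,
        0.00147168, -0.00035583]), 'joint_torque': array([ 2.25678508e-03, -8.51242447e+01,  6.40037712e-01, -4.25989008e+01,
       -4.86116193e-02,  1.87825004e-02,  5.99861801e-05]), 'tcp_pos': array([ 234.47392047, -578.9222417 ,  204.83931536]), 'tcp_rot': array([-3.08242575e+00, -6.00571922e-01,  5.51980718e-04]), 'ft_force': array([-0.44440801,  0.07301457,  0.53339407]), 'torque': array([ 0.04733482, -0.01311804,  0.03459101]), 'finger_force': 0.0, 'finger_gap': 0.9975497505979055}
top {'camera_matrix': array([[393.54498161,   0.        , 258.7782633 ],
       [  0.        , 393.54498161, 194.20827113],
       [  0.        ,   0.        ,   1.        ]]), 'R': array([[-1.58057481e-02, -9.99874336e-01, -1.22124611e-03],
       [-9.96722022e-01,  1.58528158e-02, -7.93341026e-02],
       [ 7.93434933e-02, -3.66919537e-05, -9.96847335e-01]]), 't': array([ -41.69270245,  528.3678536 , 1484.83761267])}
side {'camera_matrix': array([[378.05435616,   0.        , 255.89263286],
       [  0.        , 378.05435616, 193.72265761],
       [  0.        ,   0.        ,   1.        ]]), 'R': array([[-0.95706079, -0.2891176 , -0.02111073],
       [-0.12560888,  0.47922816, -0.86865573],
       [ 0.26126052, -0.82870464, -0.49496622]]), 't': array([ 476.24679299,  156.63642255, 1273.9099976 ])}
```

View pics/top0.png

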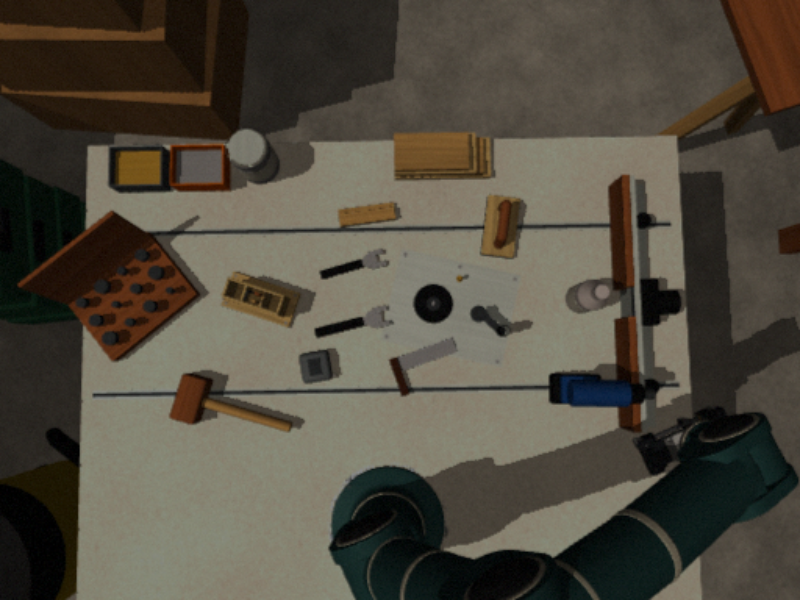

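View pics/side0.png

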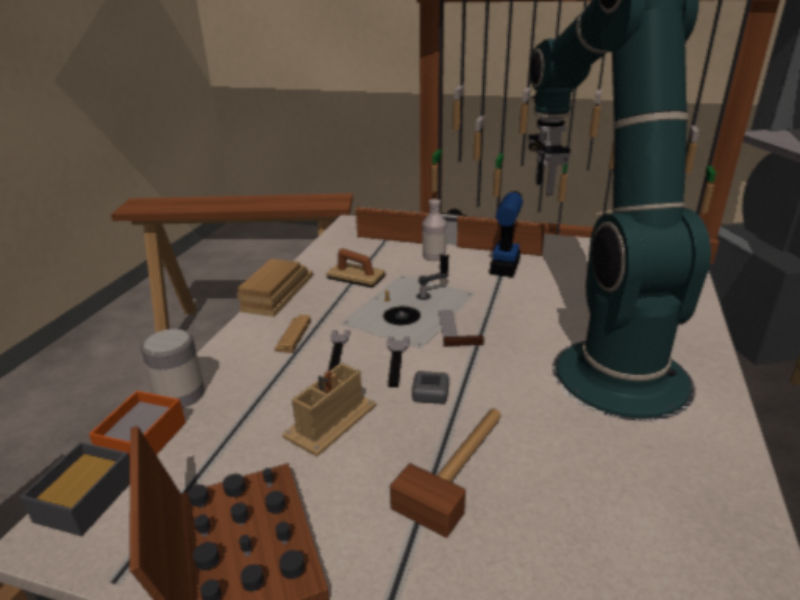

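Top view (800x600 px): spanners with handles at about (342,270) and (341,326) and heads pointing right. The caddy is at (260,298), the crank hub at (480,313) and the knob at (503,327). The side view agrees. Now coarse positions.

```bash
cat > h.py <<'E'
import numpy as np,cv2
from rig import telemetry,get_image,camera_params
def shot(n):
    c=camera_params(n); p,d=get_image(n)
    return p,d,np.array(c["camera_matrix"]),np.array(c["R"]),np.array(c["t"])
def load(f):
    z=np.load(f); return z["p"],z["d"],z["K"],z["R"],z["t"]
def cast(uv,h,K,R,t):
    uv=np.atleast_2d(uv).astype(float); r=np.c_[uv,np.ones(len(uv))]@np.linalg.inv(K).T@R
    o=-R.T@t; return o+r*((h-o[2])/r[:,2])[:,None]
def cloud(d,K,R,t):
    v,u=np.indices(d.shape); c=np.stack([(u-K[0,2])/K[0,0]*d,(v-K[1,2])/K[1,1]*d,d],-1)
    X=(c-t)@R; X[d<=0]=np.nan; return X
def proj(X,K,R,t):
    c=np.atleast_2d(X)@R.T+t; c=c@K.T; return c[:,:2]/c[:,2:]
def rect(pts):  # centre, sizes, angle of long side, corners
    r=cv2.minAreaRect(pts[:,:2].astype(np.float32)); b=cv2.boxPoints(r)
    e=[b[1]-b[0],b[2]-b[1]]; e=max(e,key=np.linalg.norm)
    return np.array(r[0]).round(1),np.sort(r[1])[::-1].round(1),round(np.degrees(np.arctan2(e[1],e[0])),1)
E
python3 - <<'E'
from h import *
p,d,K,R,t=load("top0.npz"); X=cloud(d,K,R,t); g=p.max(2)
def comps(m,names=40):
    n,l,s,c=cv2.connectedComponentsWithStats(m.astype(np.uint8)); return [(l==i) for i in range(1,n) if s[i,4]>12]
box=lambda u0,v0,u1,v1:(lambda M:(M.__setitem__((slice(int(v0*.64),int(v1*.64)),slice(int(u0*.64),int(u1*.64))),1),M)[1])(np.zeros(g.shape,bool))
for b in[(315,245,392,285),(310,300,392,342)]:
    for m in comps((g<50)&box(*b)):
        v,u=np.nonzero(m); print("dark",rect(cast(np.c_[u,v],16,K,R,t)),np.nanmedian(X[m][:,2]))
for nm,b,lo,hi in[("caddy",(210,260,310,335),80,100),("crank",(460,295,520,340),35,70),("knob",(460,295,530,345),85,130)]:
    B=box(*b)
    for m in comps(B&(X[...,2]>lo)&(X[...,2]<hi)): print(nm,m.sum(),rect(X[m]),np.nanmedian(X[m],0))
for nm,u,v in[("ring",433,303),("pin",460,278),("glue",590,292),("drill",590,388),("tape",317,366),("push",500,225),("sq",430,352)]: print(nm,X[int(v*.64),int(u*.64)].round())
E
```

```text
dark (array([617.7, 104.8]), array([105.2,  19.3]), np.float32(-74.4)) 14.74097897433294
dark (array([474.2, 111.2]), array([119.5,  21.4]), np.float32(-76.8)) 16.058996516105722
caddy 228 (array([545.5, 306.2]), array([142.1,  48.5]), np.float32(70.7)) [544.26341342 299.78423673  91.40371685]
crank 99 (array([ 482.2, -250.1]), array([76. , 23.4]), np.float32(46.4)) [ 485.71564751 -244.51851454   55.912092  ]
crank 15 (array([ 456.4, -282.6]), array([16.2, 11.3]), np.float32(41.0)) [ 458.20951756 -281.31980634   54.48432677]
knob 14 (array([ 457.8, -270. ]), array([23.2, 11.1]), np.float32(-18.6)) [ 458.52881727 -268.11323518  110.49879516]
ring [ 532. -120.    8.]
pin [ 591. -186.   28.]
glue [ 540. -467.  143.]
drill [ 328. -437.  213.]
tape [380. 165.  39.]
push [ 707. -281.   78.]
sq [ 409. -110.   10.]
```

Coarse positions match the given sizes: handles about 105 and 120 mm long, caddy 142 x 48 mm at z = 91. I'll start with the crank, lifting over the drill before looking with the wrist camera.

```bash
python3 -m jog '[[0,0,0.8,0,0,0,94],[0,0,0.9,0,0,0,94],[0,0,0.9,0,0,0,94],[0.41,0.56,0,0,0,0,94],[0.41,0.56,0,0,0,0,94],[0.41,0.56,0,0,0,0,94],[0.41,0.56,0,0,0,0,94],[0.41,0.56,0,0,0,0,94],[0.41,0.56,0,0,0,0,94],[0.41,0.56,0,0,0,0,94],[0.41,0.56,0,0,0,0,94],[0.41,0.56,0,0,0,0,94],[0.41,0.56,0,0,0,0,94],[0.41,0.56,0,0,0,0,94],[0.2,0.56,0,0,0,0,94],[0,0,0,0,0,0,94]]'
python3 - <<'E'
from h import *
s=telemetry.sense(); print(s["joints"].round(2)); from scipy.spatial.transform import Rotation as Q
print(Q.from_rotvec(s["tcp_rot"]).as_matrix().round(3))
p,d,K,R,t=shot("wrist"); np.savez("w1.npz",p=p,d=d,K=K,R=R,t=t)
cv2.imwrite("pics/w1.png",p[:,:,::-1])
X=cloud(d,K,R,t); print(-R.T@t)
m=(X[...,2]>100)&(X[...,2]<120); print("knob top",m.sum(),np.nanmedian(X[m],0),rect(X[m]) if m.any() else 0)
m=(X[...,2]>40)&(X[...,2]<62)&(X[...,0]>400)&(X[...,0]<580); print("arm",m.sum(),rect(X[m]))
E
```

```text
clock: 1.7
tcp_pos: [471.6, -239.4, 335.3]
tcp_rot: [-3.081, -0.609, -0.0]
ft_force: [0.4, -0.6, -0.4]
finger_gap: 0.999
finger_force: 0.0
[ 0.65  0.16 -0.27  1.67  0.04  1.32 -0.81]
[[ 0.925  0.38   0.   ]
 [ 0.38  -0.925  0.001]
 [ 0.    -0.001 -1.   ]]
[ 547.84259931 -209.08439717  515.80689889]
knob top 1891 [ 478.94646885 -459.57992432  108.34642524] (array([ 452. , -437.6]), array([270.5, 229.9]), np.float32(-52.3))
arm 2176 (array([ 515.7, -406.8]), array([365.4, 177.5]), np.float32(80.9))
```

View pics/w1.png

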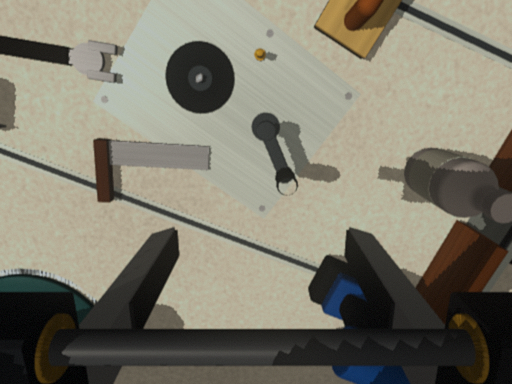

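The wrist view shows the hub disc at (265,125), the knob top at (287,183), the ring at (200,77), the pin at (260,54), and the large spanner's head at (98,60).

```bash
python3 - <<'E'
from h import *
p,d,K,R,t=load("w1.npz"); X=cloud(d,K,R,t)
B=np.zeros(d.shape,bool); B[100:210,240:310]=1; z=X[...,2]
m=B&(z>98)&(z<125); print("knobtop",m.sum(),rect(X[m]),np.nanmedian(X[m],0),np.nanmean(X[m],0))
m=B&(z>62)&(z<98); print("knobside",m.sum(),np.nanmedian(X[m],0))
B[140:]=0; m=B&(z>52)&(z<66); v,u=np.nonzero(m); print("hub",m.sum(),rect(X[m]),np.nanmedian(X[m],0),u.min(),u.max(),v.min(),v.max())
B[:]=0;B[35:120,160:240]=1; m=B&(p.max(2)<60); m=cv2.morphologyEx(m.astype(np.uint8),cv2.MORPH_CLOSE,np.ones((15,15)));v,u=np.nonzero(m)
C=cast(np.c_[u,v],0,K,R,t); r=cv2.minEnclosingCircle(C[:,:2].astype(np.float32)); print("ring",r,C.mean(0))
B[:]=0;B[40:65,250:270]=1; m=B&(p[...,0].astype(int)-p[...,2]>60); v,u=np.nonzero(m); print("pin",cast([[u.mean(),v.mean()]],25,K,R,t))
E
```

```text
knobtop 132 (array([ 458.6, -278.6]), array([25.7, 25.3]), np.float32(-79.5)) [ 464.97626995 -272.72306781  110.0336066 ] [ 462.67838813 -275.08523418  109.52628994]
knobside 110 [ 467.85827113 -270.92347751   82.86051494]
hub 308 (array([ 504.7, -233.2]), array([25.1, 23.5]), np.float32(-67.8)) [ 503.84348093 -232.65321531   59.32681982] 257 276 121 139
ring ((531.1323852539062, -120.1820068359375), 47.97400665283203) [ 532.05520825 -119.98167335    0.        ]
pin [[ 590.23457322 -187.14383789   25.        ]]
```

```bash
python3 -m jog '[[-0.13,-0.39,0,0,0,0,70],[-0.13,-0.39,-0.6,0,0,0,60],[0,0,-0.9,0,0,0,60],[0,0,-0.9,0,0,0,60],[0,0,-0.9,0,0,0,60],[0,0,-0.9,0,0,0,60],[0,0,-0.9,0,0,0,60],[0,0,0,0,0,0,60],[0,0,0,0,0,0,0],[0,0,0,0,0,0,0],[0,0,0,0,0,0,0],[0,0,0,0,0,0,0],[0,0,0,0,0,0,0]]'
python3 - <<'E'
from h import *
s=telemetry.sense();print(s["joints"].round(2))
c=np.array([503.3,-232]); P=s["tcp_pos"][:2]; a=np.arctan2(*(P-c)[::-1]); print(P,np.degrees(a),np.linalg.norm(P-c))
# unit rows: circle radius 65, 12 deg steps clockwise
b=a
for k in range(34):
    n=b-np.radians(12); e=65*(np.array([np.cos(n),np.sin(n)])-[np.cos(b),np.sin(b)])/50; print("[%.2f,%.2f,0,0,0,0,0],"%tuple(e),end=""); b=n
E
```

```text
clock: 3.05
tcp_pos: [457.5, -282.2, 81.4]
tcp_rot: [3.083, 0.601, 0.001]
ft_force: [-1.9, 2.6, 10.6]
finger_gap: 0.271
finger_force: 30.0
[ 0.68  0.43 -0.22  1.93  0.13  0.79 -0.8 ]
[ 457.49307512 -282.20568071] -132.376864932471 67.96237740939736
[-0.18,0.20,0,0,0,0,0],[-0.13,0.24,0,0,0,0,0],[-0.08,0.26,0,0,0,0,0],[-0.03,0.27,0,0,0,0,0],[0.03,0.27,0,0,0,0,0],[0.09,0.26,0,0,0,0,0],[0.14,0.23,0,0,0,0,0],[0.18,0.20,0,0,0,0,0],[0.22,0.16,0,0,0,0,0],[0.25,0.11,0,0,0,0,0],[0.27,0.05,0,0,0,0,0],[0.27,-0.00,0,0,0,0,0],[0.27,-0.06,0,0,0,0,0],[0.25,-0.11,0,0,0,0,0],[0.22,-0.16,0,0,0,0,0],[0.18,-0.20,0,0,0,0,0],[0.13,-0.24,0,0,0,0,0],[0.08,-0.26,0,0,0,0,0],[0.03,-0.27,0,0,0,0,0],[-0.03,-0.27,0,0,0,0,0],[-0.09,-0.26,0,0,0,0,0],[-0.14,-0.23,0,0,0,0,0],[-0.18,-0.20,0,0,0,0,0],[-0.22,-0.16,0,0,0,0,0],[-0.25,-0.11,0,0,0,0,0],[-0.27,-0.05,0,0,0,0,0],[-0.27,0.00,0,0,0,0,0],[-0.27,0.06,0,0,0,0,0],[-0.25,0.11,0,0,0,0,0],[-0.22,0.16,0,0,0,0,0],[-0.18,0.20,0,0,0,0,0],[-0.13,0.24,0,0,0,0,0],[-0.08,0.26,0,0,0,0,0],[-0.03,0.27,0,0,0,0,0],
```

```bash
python3 -m jog '[[-0.18,0.20,0,0,0,0,0],[-0.13,0.24,0,0,0,0,0],[-0.08,0.26,0,0,0,0,0],[-0.03,0.27,0,0,0,0,0],[0.03,0.27,0,0,0,0,0],[0.09,0.26,0,0,0,0,0],[0.14,0.23,0,0,0,0,0],[0.18,0.20,0,0,0,0,0]]'
```

```text
clock: 3.85
tcp_pos: [457.3, -185.0, 81.3]
tcp_rot: [-3.083, -0.601, 0.003]
ft_force: [-8.8, 3.7, 19.9]
finger_gap: 0.271
finger_force: 30.0
```

```bash
python3 -m jog '[[0.22,0.16,0,0,0,0,0],[0.25,0.11,0,0,0,0,0],[0.27,0.05,0,0,0,0,0],[0.27,0,0,0,0,0,0],[0.27,-0.06,0,0,0,0,0],[0.25,-0.11,0,0,0,0,0],[0.22,-0.16,0,0,0,0,0],[0.18,-0.20,0,0,0,0,0]]'
```

```text
clock: 4.65
tcp_pos: [555.0, -197.0, 81.3]
tcp_rot: [3.083, 0.601, -0.001]
ft_force: [-10.4, -1.8, 14.1]
finger_gap: 0.27
finger_force: 30.0
```

```bash
python3 -m jog '[[0.13,-0.24,0,0,0,0,0],[0.08,-0.26,0,0,0,0,0],[0.03,-0.27,0,0,0,0,0],[-0.03,-0.27,0,0,0,0,0],[-0.09,-0.26,0,0,0,0,0],[-0.14,-0.23,0,0,0,0,0],[-0.18,-0.20,0,0,0,0,0]]'
```

```text
clock: 5.35
tcp_pos: [544.6, -281.8, 81.3]
tcp_rot: [-3.082, -0.602, -0.0]
ft_force: [-7.5, 13.8, 15.7]
finger_gap: 0.273
finger_force: 30.0
```

```bash
python3 -m jog '[[-0.22,-0.16,0,0,0,0,0],[-0.25,-0.11,0,0,0,0,0],[-0.27,-0.05,0,0,0,0,0],[-0.27,0,0,0,0,0,0],[-0.27,0.06,0,0,0,0,0],[-0.25,0.11,0,0,0,0,0],[-0.22,0.16,0,0,0,0,0]]'; python3 -m jog '[[-0.18,0.20,0,0,0,0,0]]'
```

```text
clock: 6.05
tcp_pos: [457.9, -282.7, 81.5]
tcp_rot: [3.082, 0.6, 0.004]
ft_force: [6.0, 1.1, 3.9]
finger_gap: 0.27
finger_force: 30.0
clock: 6.15
tcp_pos: [449.6, -274.1, 81.9]
tcp_rot: [3.079, 0.599, 0.006]
ft_force: [25.0, -51.9, -4.6]
finger_gap: 0.276
finger_force: 30.1
```

A tangential force of about 57 N opposes the motion after roughly 370 degrees, so it's at the stop. I'll back off the command slightly, release, lift, and check with a picture.

```bash
python3 -m jog '[[0.08,-0.09,0,0,0,0,0],[0,0,0,0,0,0,60],[0,0,0,0,0,0,60],[0,0,0,0,0,0,60],[0,0,0.6,0,0,0,60],[0,0,0.9,0,0,0,60],[0,0,0.9,0,0,0,60],[0,0,0.9,0,0,0,60],[0.2,0.6,0.9,0,0,0,60],[0.3,0.7,0.8,0,0,0,60],[0.1,0.3,0,0,0,0,60],[0,0,0,0,0,0,60],[0,0,0,0,0,0,60]]'
python3 - <<'E'
from h import *
p,d,K,R,t=shot("wrist"); np.savez("w2.npz",p=p,d=d,K=K,R=R,t=t)
cv2.imwrite("pics/w2.png",p[:,:,::-1]); print(telemetry.sense()["joints"].round(2))
E
```

```text
clock: 7.45
tcp_pos: [479.4, -203.1, 322.1]
tcp_rot: [-3.083, -0.601, 0.001]
ft_force: [-0.5, -0.4, -0.8]
finger_gap: 0.637
finger_force: 0.0
[ 0.63  0.15 -0.32  1.71  0.05  1.29 -0.89]
```

View pics/w2.png

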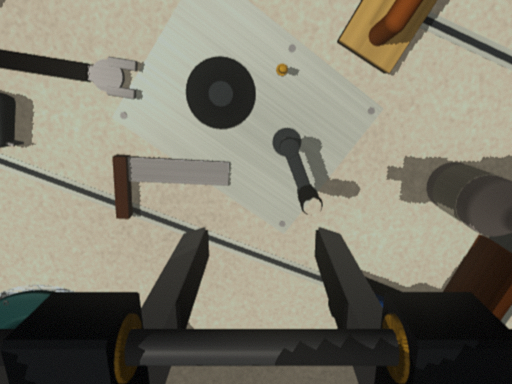

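The cutter has gone from the ring at (221,93). The hub is at (286,142) and the knob at (312,205). Now the knob's angle against where it started.

```bash
python3 - <<'E'
from h import *
for f,b,hb in(("w1.npz",(100,210,240,310),(112,140,250,280)),("w2.npz",(120,230,260,335),(128,157,271,301))):
    p,d,K,R,t=load(f); X=cloud(d,K,R,t); z=X[...,2]
    def g(b,lo,hi):
        B=np.zeros(d.shape,bool);B[b[0]:b[1],b[2]:b[3]]=1; m=B&(z>lo)&(z<hi); return rect(X[m]),np.nanmedian(X[m],0).round(1)
    print(f,"knob",g(b,100,125),"hub",g(hb,57,64))
E
```

```text
w1.npz knob ((array([ 458.6, -278.6]), array([25.7, 25.3]), np.float32(-79.5)), array([ 465. , -272.7,  110.1])) hub ((array([ 504.4, -233.4]), array([25.1, 22.3]), np.float32(-67.8)), array([ 503.9, -232.5,   59.4]))
w2.npz knob ((array([ 458.4, -275.1]), array([25.7, 20.8]), np.float32(-40.3)), array([ 463.6, -269.8,  109.4])) hub ((array([ 504.3, -232.5]), array([25.1, 22.3]), np.float32(-68.1)), array([ 504. , -232.1,   59.2]))
```

The turn past 360 degrees is small and my back-off may have pulled the crank off the stop. I'll re-grip, push until the force rises and release there.

```bash
python3 -m jog '[[-0.2,-0.7,-0.3,0,0,0,60],[-0.3,-0.72,-0.9,0,0,0,60],[0,0,-0.9,0,0,0,60],[0,0,-0.9,0,0,0,60],[0,0,-0.9,0,0,0,60],[0,0,-0.9,0,0,0,60],[0,0,0,0,0,0,60],[0,0,0,0,0,0,0],[0,0,0,0,0,0,0],[0,0,0,0,0,0,0],[0,0,0,0,0,0,0]]'; python3 -m jog '[[-0.04,0.045,0,0,0,0,0],[0,0,0,0,0,0,0]]';
```

```text
clock: 8.6
tcp_pos: [458.4, -269.3, 91.7]
tcp_rot: [3.081, 0.6, 0.004]
ft_force: [7.6, -15.3, 5.6]
finger_gap: 0.339
finger_force: 8.6
clock: 8.8
tcp_pos: [458.7, -271.2, 92.2]
tcp_rot: [3.074, 0.595, 0.012]
ft_force: [19.0, -31.2, -12.9]
finger_gap: 0.27
finger_force: 30.0
```

```bash
python3 -m jog '[[-0.04,0.045,0,0,0,0,0],[0,0,0,0,0,0,0]]';python3 -m jog '[[-0.03,0.045,0,0,0,0,0],[0,0,0,0,0,0,0]]'
```

```text
clock: 9.0
tcp_pos: [457.1, -271.1, 92.4]
tcp_rot: [3.072, 0.593, 0.014]
ft_force: [24.9, -43.9, -21.8]
finger_gap: 0.271
finger_force: 30.0
clock: 9.2
tcp_pos: [455.3, -270.4, 92.5]
tcp_rot: [3.071, 0.59, 0.014]
ft_force: [23.3, -56.5, -24.6]
finger_gap: 0.292
finger_force: 30.0
```

The knob holds still while the force rises, so this is the stop. I'll release here, lift, and go towards the spanners.

```bash
python3 -m jog '[[0,0,0,0,0,0,60],[0,0,0,0,0,0,60],[0,0,0,0,0,0,60],[0,0,0.6,0,0,0,60],[0,0,0.9,0,0,0,60],[0,0,0.9,0,0,0,60],[0,0,0.9,0,0,0,60],[0,0.5,0.9,0,0,0,60],[0.1,0.8,0.8,0,0,1,60],[0.1,0.8,0,0,0,1,60],[0.1,0.8,0,0,0,1,60],[0.1,0.8,0,0,0,1,60],[0.1,0.8,0,0,0,1,60],[0.1,0.8,0,0,0,1,60],[0.1,0.8,0,0,0,0,60],[0,0,0,0,0,0,60],[0,0,0,0,0,0,60]]'
python3 - <<'E'
from h import *
from scipy.spatial.transform import Rotation as Q
s=telemetry.sense()
print(s["joints"].round(2)); print(Q.from_rotvec(s["tcp_rot"]).as_matrix().round(3))
p,d,K,R,t=shot("wrist"); np.savez("w3.npz",p=p,d=d,K=K,R=R,t=t)
cv2.imwrite("pics/w3.png",p[:,:,::-1]); print(-R.T@t,R[2])
E
```

```text
clock: 10.9
tcp_pos: [485.9, 38.7, 334.2]
tcp_rot: [2.822, 1.38, 0.001]
ft_force: [-0.4, -0.9, -0.1]
finger_gap: 0.637
finger_force: 0.0
[ 0.39  0.09 -0.57  1.75  0.05  1.31 -0.85]
[[ 0.614  0.789  0.001]
 [ 0.789 -0.614 -0.   ]
 [ 0.     0.001 -1.   ]]
[536.57582129 102.86075676 514.71145159] [-0.17207261 -0.22121544 -0.95992434]
```

View pics/w3.png

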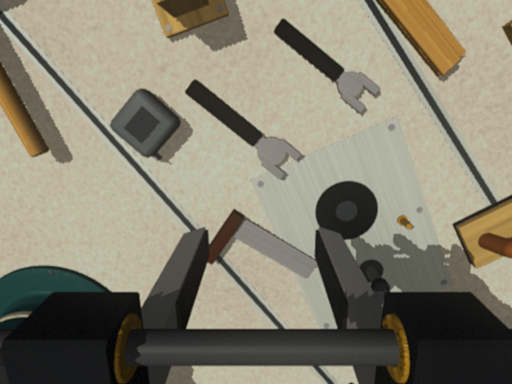

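Both spanners are in full view: the large handle runs from (190,88) to (262,138), the small one from (279,27) to (342,77). Measuring them.

```bash
python3 - <<'E'
from h import *
p,d,K,R,t=load("w3.npz"); X=cloud(d,K,R,t)
for nm,b,h,L,cx in(("large",(70,155,175,275),16,122,-31.5),("small",(10,90,265,352),15,108,-28.5)):
    B=np.zeros(d.shape,bool);B[b[0]:b[1],b[2]:b[3]]=1
    m=B&(p.max(2)<75)&(X[...,2]>7); n,l,s,_=cv2.connectedComponentsWithStats(m.astype(np.uint8)); m=l==1+s[1:,4].argmax()
    v,u=np.nonzero(m); W=cast(np.c_[u,v],h,K,R,t); c,sz,a=rect(W); c2,sz2,a2=rect(X[m&(X[...,2]>h-4)])
    print(nm,m.sum(),c,sz,a,"depth:",c2,sz2,a2,np.nanmedian(X[m][:,2]))
    # head: steel blob
E
```

```text
large 1419 [477.3 111.6] [120.5  23. ] -76.8 depth: [477.  111.5] [120.5  22.6] -76.8 17.169969363799453
small 1313 [619.2 104.9] [106.5  21. ] -74.6 depth: [619.5 105.1] [106.4  20.5] -74.8 16.12478052712516
```

```bash
python3 -m jog '[[0.05,0.4,0,0,0,1,60],[0.05,0.4,0,0,0,1,60],[0.05,0.4,0,0,0,1,60],[0.05,0.4,0,0,0,1,60],[0.05,0.4,0,0,0,1,50],[0.05,0.4,0,0,0,1,50],[0.05,0.4,0,0,0,1,50],[0.05,0.4,0,0,0,1,50],[0.05,0.3,0,0,0,1,50],[0.05,0.2,0,0,0,1,50],[0,0,0,0,0,0.2,50],[0,0,0,0,0,0,50]]'
python3 - <<'E'
from h import *
from scipy.spatial.transform import Rotation as Q
s=telemetry.sense()
print(s["joints"].round(2)); print(Q.from_rotvec(s["tcp_rot"]).as_matrix().round(3))
p,d,K,R,t=shot("wrist"); np.savez("w4.npz",p=p,d=d,K=K,R=R,t=t)
cv2.imwrite("pics/w4.png",p[:,:,::-1]); print(-R.T@t)
X=cloud(d,K,R,t); m=(X[...,2]>84)&(X[...,2]<97)&(abs(X[...,0]-545)<100)&(abs(X[...,1]-306)<120); print(m.sum(),rect(X[m]),np.nanmedian(X[m],0))
E
```

```text
clock: 12.15
tcp_pos: [511.4, 221.9, 333.6]
tcp_rot: [1.958, 2.456, -0.001]
ft_force: [-0.5, -1.0, -0.8]
finger_gap: 0.534
finger_force: 0.0
[ 0.17  0.28 -0.78  1.59  0.2   1.35 -0.41]
[[-0.223  0.975 -0.   ]
 [ 0.975  0.223 -0.001]
 [-0.    -0.    -1.   ]]
[493.50189059 301.2915258  514.06172344]
2227 (array([548.9, 304.6]), array([140.1,  50.3]), np.float32(70.9)) [550.07552626 312.18630874  93.0712826 ]
```

View pics/w4.png

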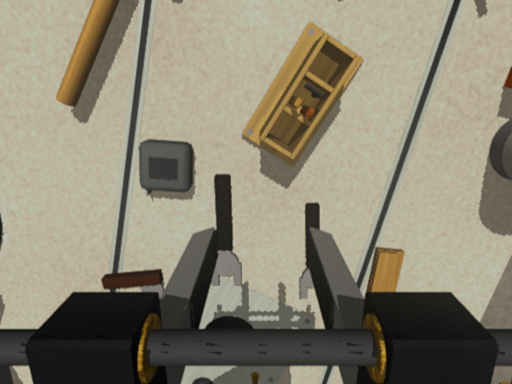

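Caddy rim: 140.1 x 50.3 mm, centred at (549,305), y axis at 70.9 degrees. Its pockets are at about (280,133) and (340,62) px. Now tilt 45 degrees towards the handle and approach the large spanner.

```bash
python3 -m jog '[[-0.055,-0.342,-0.45,0.97,0.23,0,50],[-0.055,-0.342,-0.45,0.97,0.23,0,50],[-0.055,-0.342,-0.45,0.97,0.23,0,50],[-0.055,-0.342,-0.45,0.97,0.23,0,50],[-0.055,-0.342,-0.45,0.97,0.23,0,50],[-0.055,-0.342,-0.45,0.97,0.23,0,50],[-0.055,-0.342,-0.45,0.97,0.23,0,50],[-0.055,-0.342,-0.45,0.97,0.23,0,50],[-0.055,-0.342,-0.45,0.97,0.23,0,50],[0,0,0,0,0,0,50],[0,0,0,0,0,0,50]]'
cat > st.py <<'E'
from h import *
from scipy.spatial.transform import Rotation as Q
s=telemetry.sense(); print(s["joints"].round(2)); print(Q.from_rotvec(s["tcp_rot"]).as_matrix().round(3))
E
python3 st.py
```

```text
clock: 13.3
tcp_pos: [486.2, 68.2, 130.7]
tcp_rot: [-1.531, -1.917, -0.626]
ft_force: [-0.4, -0.1, 1.5]
finger_gap: 0.534
finger_force: 0.0
[ 0.82  0.67 -0.77  1.87 -0.32  1.07  0.53]
[[-0.154  0.975 -0.162]
 [ 0.691  0.224  0.687]
 [ 0.706 -0.006 -0.708]]
```

```bash
python3 -m jog '[[0.02,0,-0.7,0,0,0,50],[0,0,-0.7,0,0,0,50],[0,0,-0.6,0,0,0,50],[0,0,-0.3,0,0,0,50],[0,0,-0.12,0,0,0,50],[0,0,0,0,0,0,50],[0,0,0,0,0,0,0],[0,0,0,0,0,0,0],[0,0,0,0,0,0,0],[0,0,0,0,0,0,0]]'; python3 st.py
```

```text
clock: 14.3
tcp_pos: [487.4, 69.2, 10.6]
tcp_rot: [-1.527, -1.921, -0.626]
ft_force: [-1.9, -3.9, 6.8]
finger_gap: 0.25
finger_force: 30.0
[ 0.76  0.87 -0.69  1.88 -0.25  0.89  0.6 ]
[[-0.159  0.974 -0.163]
 [ 0.691  0.227  0.686]
 [ 0.705 -0.003 -0.709]]
```

The grip is 23.5 mm, which matches the handle. Lift and pitch 90 degrees to bring the handle down.

```bash
python3 -m jog '[[0,0,0.4,0,0,0,0],[0,0,0.6,0,0,0,0],[0,0,0.5,-0.974,-0.227,0,0],[0,0,0.5,-0.974,-0.227,0,0],[0,0,0.5,-0.974,-0.227,0,0],[0,0,0.5,-0.974,-0.227,0,0],[0,0,0.5,-0.974,-0.227,0,0],[0,0,0.5,-0.974,-0.227,0,0],[0,0,0.3,-0.974,-0.227,0,0],[0,0,0.3,-0.974,-0.227,0,0],[0,0,0.2,-0.974,-0.227,0,0],[0,0,0,-0.974,-0.227,0,0],[0,0,0,-0.974,-0.227,0,0],[0,0,0,0,0,0,0]]'; python3 st.py
```

```text
clock: 15.7
tcp_pos: [486.5, 71.6, 250.2]
tcp_rot: [1.861, 2.35, -0.17]
ft_force: [-0.5, -0.3, -3.6]
finger_gap: 0.25
finger_force: 30.0
[ 0.3   0.19 -0.7   1.87  0.32  1.18 -0.3 ]
[[-0.225  0.973  0.039]
 [ 0.958  0.229 -0.174]
 [-0.178 -0.002 -0.984]]
```

```bash
python3 -m jog '[[0,0.2,0,-0.974,-0.227,0,0],[0,0.3,0,-0.974,-0.227,0,0],[0,0.3,0,-0.974,-0.227,0,0],[0,0.3,0,-0.974,-0.227,0,0],[0,0.3,0,-0.974,-0.227,0,0],[0,0.3,0,-0.974,-0.227,0,0],[0,0.3,0,-0.974,-0.227,0,0],[0,0,0,0,0,0,0],[0,0,0,0,0,0,0]]'; python3 st.py
```

```text
clock: 16.6
tcp_pos: [486.9, 169.2, 249.1]
tcp_rot: [1.528, 1.92, -0.638]
ft_force: [0.1, -0.8, -2.3]
finger_gap: 0.254
finger_force: 30.0
[-0.28  0.5  -0.68  1.74  0.84  1.67 -0.97]
[[-0.161  0.975  0.155]
 [ 0.688  0.223 -0.69 ]
 [-0.708 -0.004 -0.706]]
```

```bash
python3 -m jog '[[0.073,0.153,0,0,0,1,0],[0.073,0.153,0,0,0,1,0],[0.073,0.153,0,0,0,1,0],[0.073,0.153,0,0,0,1,0],[0.073,0.153,0,0,0,1,0],[0.073,0.153,0,0,0,1,0],[0.073,0.153,0,0,0,1,0],[0.073,0.153,0,0,0,1,0],[0.073,0.153,0,0,0,1,0],[0.073,0.153,0,0,0,1,0],[0.073,0.153,0,0,0,1,0],[0.073,0.153,0,0,0,0.5,0],[0,0,0,0,0,0,0],[0,0,0,0,0,0,0]]'; python3 st.py
python3 - <<'E'
from h import *
p,d,K,R,t=shot("side"); np.savez("s1.npz",p=p,d=d,K=K,R=R,t=t)
q,d2,K2,R2,t2=shot("top"); np.savez("t1.npz",p=q,d=d2,K=K2,R=R2,t=t2)
w=shot("wrist"); np.savez("w5.npz",p=w[0],d=w[1],K=w[2],R=w[3],t=w[4])
a=cv2.resize(p[170:310,160:300],(500,500)); b=cv2.resize(w[0],(300,225)); c=cv2.resize(q[140:230,120:240],(300,225))
cv2.imwrite("pics/m1.png",np.hstack([a,np.vstack([b,c,np.zeros((50,300,3),np.uint8)])])[:,:,::-1])
E
```

```text
clock: 18.0
tcp_pos: [531.5, 259.5, 250.5]
tcp_rot: [0.406, 2.325, -0.169]
ft_force: [0.4, 0.2, -2.5]
finger_gap: 0.254
finger_force: 30.0
[-0.15  0.28 -0.85  2.04  1.19  1.08 -0.44]
[[-0.664  0.339  0.667]
 [ 0.239  0.941 -0.24 ]
 [-0.709 -0.    -0.705]]
```

View pics/m1.png

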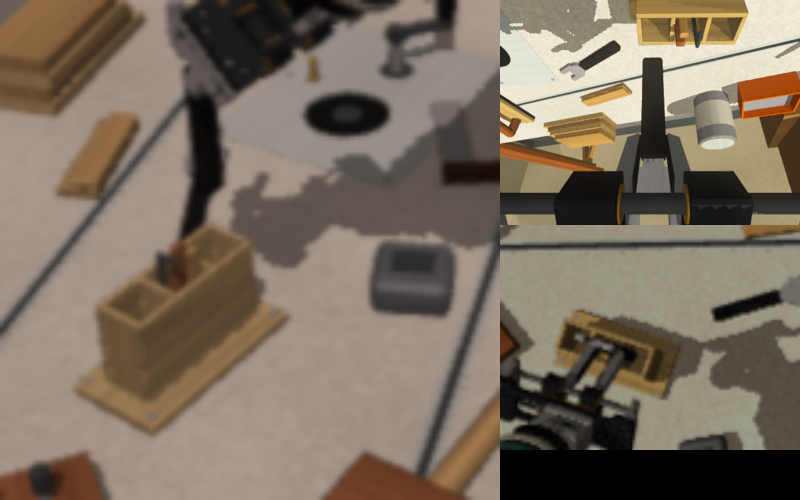

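The spanner hangs handle-down above the caddy: handle at (205,165) in the side crop and (652,110) in the wrist inset. Measuring the handle's axis and end from the wrist depth before inserting.

```bash
cat > hold.py <<'E'
from h import *
import sys
def handle(f,lo,hi,tcp):
    p,d,K,R,t=load(f); X=cloud(d,K,R,t)
    m=(p.max(2)<75)&(np.hypot(X[...,0]-tcp[0],X[...,1]-tcp[1])<45)&(X[...,2]>tcp[2]-125)&(X[...,2]<tcp[2]-25)
    n,l,s,_=cv2.connectedComponentsWithStats(m.astype(np.uint8)); m=l==1+s[1:,4].argmax(); P=X[m]
    print(m.sum(),"z",np.percentile(P[:,2],[0,2,98]).round(1))
    y=np.array([.327,.945]); x=np.array([.945,-.327])
    for z0 in np.arange(tcp[2]-105,tcp[2]-25,20):
        q=P[abs(P[:,2]-z0)<10]
        if len(q)>5: print(round(z0),"x_c med",np.round(np.median(q[:,:2]@x),1),"y_c range",np.percentile(q[:,:2]@y,[3,97]).round(1))
    print("tcp x_c,y_c",np.dot(tcp[:2],x),np.dot(tcp[:2],y),"caddy",np.dot([548.9,304.6],x),np.dot([548.9,304.6],y))
handle(sys.argv[1],0,0,telemetry.sense()["tcp_pos"])
E
python3 hold.py w5.npz
python3 - <<'E'
from h import *
p,d,K,R,t=load("w5.npz"); X=cloud(d,K,R,t); m=(X[...,2]>86)&(X[...,2]<97)&(np.hypot(X[...,0]-549,X[...,1]-305)<110); print("caddy",rect(X[m]))
E
```

```text
3465 z [147.7 150.4 223.9]
145 x_c med 411.9 y_c range [407.9 428.6]
165 x_c med 412.0 y_c range [407.7 429. ]
185 x_c med 412.0 y_c range [407.9 429.1]
205 x_c med 412.0 y_c range [408.3 429.3]
tcp x_c,y_c 416.7689773112994 419.99511803113217 caddy 419.1062999999999 467.33729999999997
caddy (array([548.4, 304.9]), array([140. ,  51.7]), np.float32(70.8))
```

The handle is vertical, with its end at z = 147, 3–4 mm short of the pocket centre along the row. Shift by 2.5 mm and descend to about 4 mm above the floor.

```bash
python3 -m jog '[[0,0.055,0,0,0,0,0],[0,0,0,0,0,0,0],[0,0,-0.5,0,0,0,0],[0,0,-0.5,0,0,0,0],[0,0,-0.4,0,0,0,0],[0,0,-0.2,0,0,0,0],[0,0,0,0,0,0,0]]'; python3 st.py
```

```text
clock: 18.85
tcp_pos: [530.7, 263.8, 169.0]
tcp_rot: [0.4, 2.327, -0.169]
ft_force: [0.3, -0.1, -1.1]
finger_gap: 0.249
finger_force: 30.0
[-0.23  0.43 -0.8   2.1   1.37  1.09 -0.66]
[[-0.666  0.335  0.667]
 [ 0.235  0.942 -0.238]
 [-0.708 -0.002 -0.706]]
```

```bash
python3 -m jog '[[0,0,-0.4,0,0,0,0],[0,0,-0.3,0,0,0,0],[0,0,-0.2,0,0,0,0],[0,0,-0.08,0,0,0,0],[0,0,0,0,0,0,0]]'
```

```text
clock: 19.35
tcp_pos: [531.2, 264.0, 121.4]
tcp_rot: [0.401, 2.325, -0.167]
ft_force: [-0.1, 0.2, -2.5]
finger_gap: 0.252
finger_force: 30.0
```

```bash
python3 -m jog '[[0,0,0,0,0,0,34],[0,0,0,0,0,0,34],[0,0,0,0,0,0,34],[-0.3,0.1,0,0,0,0,34],[-0.5,0.17,0.1,0,0,0,34],[-0.5,0.17,0.3,0,0,0,34],[-0.5,0.17,0.6,0,0,0,34],[-0.4,0,0.9,0,0,0,34],[0,0,0.9,0,0,0,34],[0,0,0.6,0,0,0,34],[0,0,0,0,0,0,34]]'; python3 st.py
python3 - <<'E'
from h import *
w=shot("wrist"); np.savez("w6.npz",p=w[0],d=w[1],K=w[2],R=w[3],t=w[4]); p=shot("side")[0]
cv2.imwrite("pics/m2.png",np.hstack([cv2.resize(p[170:310,160:300],(400,400)),cv2.resize(w[0],(400,300),interpolation=3)[:300].copy() if 0 else cv2.copyMakeBorder(cv2.resize(w[0],(400,300)),0,100,0,0,0)])[:,:,::-1])
E
```

```text
clock: 20.45
tcp_pos: [420.7, 295.8, 295.4]
tcp_rot: [0.402, 2.321, -0.162]
ft_force: [0.8, 0.3, -0.7]
finger_gap: 0.362
finger_force: 0.0
[-0.24  0.13 -0.98  2.07  1.    1.21 -0.46]
[[-0.661  0.334  0.672]
 [ 0.238  0.942 -0.235]
 [-0.712  0.005 -0.702]]
```

View pics/m2.png

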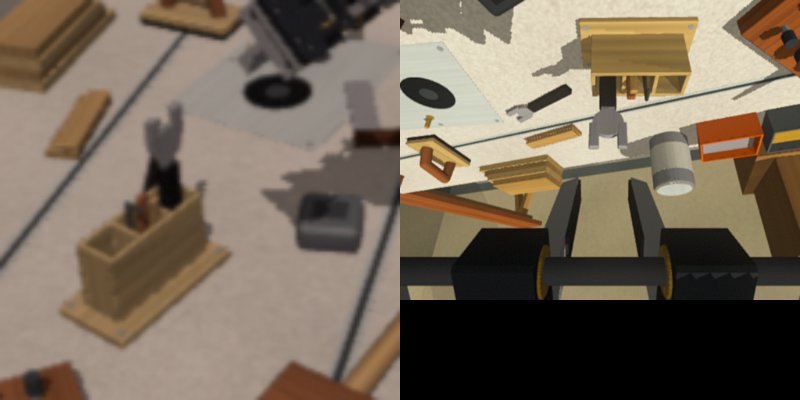

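The large spanner stands in pocket a with a slight lean. Now the small one: yaw back, then pitch.

```bash
python3 -m jog '[[0.12,-0.26,0,0,0,-1,34],[0.12,-0.26,0,0,0,-1,34],[0.12,-0.26,0,0,0,-1,34],[0.12,-0.26,0,0,0,-1,34],[0.12,-0.26,0,0,0,-1,34],[0.12,-0.26,0,0,0,-1,34],[0.12,-0.26,0,0,0,-1,34],[0.12,-0.26,0,0,0,-1,34],[0.12,-0.26,0,0,0,-1,34],[0.12,-0.26,0,0,0,-1,34],[0.12,-0.26,0,0,0,-1,34],[0,0,0,0,0,0,34],[0.2,-0.1,0,0.965,0.264,0,34],[0.3,-0.15,0,0.965,0.264,0,34],[0.3,-0.15,0,0.965,0.264,0,34],[0.3,-0.15,0,0.965,0.264,0,34],[0.3,-0.15,0,0.965,0.264,0,34],[0.3,-0.15,0,0.965,0.264,0,34],[0.3,-0.15,0,0.965,0.264,0,34],[0,0,0,0,0,0,34]]'; python3 st.py
```

```text
clock: 22.55
tcp_pos: [588.3, 98.0, 289.6]
tcp_rot: [1.824, 2.382, -0.161]
ft_force: [-0.7, -0.3, -0.2]
finger_gap: 0.363
finger_force: 0.0
[ 0.26  0.39 -0.76  1.58  0.45  1.34 -0.32]
[[-0.257  0.965  0.044]
 [ 0.951  0.261 -0.168]
 [-0.174 -0.001 -0.985]]
```

```bash
python3 -m jog '[[0.076,-0.058,-0.29,0.965,0.264,0,44],[0.076,-0.058,-0.29,0.965,0.264,0,44],[0.076,-0.058,-0.29,0.965,0.264,0,44],[0.076,-0.058,-0.29,0.965,0.264,0,44],[0.076,-0.058,-0.29,0.965,0.264,0,44],[0.076,-0.058,-0.29,0.965,0.264,0,44],[0.076,-0.058,-0.29,0.965,0.264,0,44],[0.076,-0.058,-0.29,0.965,0.264,0,44],[0.076,-0.058,-0.29,0.965,0.264,0,44],[0.076,-0.058,-0.29,0.965,0.264,0,44],[0.076,-0.058,-0.29,0.965,0.264,0,44],[0,0,0,0,0,0,44],[0,0,0,0,0,0,44]]'; python3 st.py
python3 - <<'E'
from h import *
p,d,K,R,t=shot("wrist"); np.savez("w7.npz",p=p,d=d,K=K,R=R,t=t); X=cloud(d,K,R,t)
m=(p.max(2)<80)&(abs(X[...,2]-13)<7)&(np.hypot(X[...,0]-619,X[...,1]-105)<80)
n,l,s,_=cv2.connectedComponentsWithStats(m.astype(np.uint8)); m=l==1+s[1:,4].argmax(); print(m.sum(),rect(X[m]),np.nanmedian(X[m],0))
E
```

```text
clock: 23.85
tcp_pos: [627.9, 71.1, 131.2]
tcp_rot: [-1.483, -1.948, -0.613]
ft_force: [0.0, 0.8, 0.5]
finger_gap: 0.467
finger_force: 0.0
[ 0.73  0.94 -0.91  1.48 -0.06  1.21  0.29]
[[-0.188  0.964 -0.188]
 [ 0.683  0.266  0.681]
 [ 0.706  0.    -0.708]]
2496 (array([620.5, 104.1]), array([107. ,  20.2]), np.float32(-74.6)) [621.97555386  98.01225852  16.00088009]
```

```bash
python3 -m jog '[[0.05,-0.1,-0.7,0,0,0,44],[0,0,-0.7,0,0,0,44],[0,0,-0.6,0,0,0,44],[0,0,-0.3,0,0,0,44],[0,0,-0.13,0,0,0,44],[0,0,0,0,0,0,44],[0,0,0,0,0,0,0],[0,0,0,0,0,0,0],[0,0,0,0,0,0,0],[0,0,0,0,0,0,0]]'; python3 st.py
```

```text
clock: 24.9
tcp_pos: [631.8, 64.3, 10.9]
tcp_rot: [-1.485, -1.949, -0.616]
ft_force: [-0.3, -2.0, 4.6]
finger_gap: 0.218
finger_force: 30.0
[ 0.7   1.1  -0.84  1.47  0.    1.09  0.37]
[[-0.189  0.965 -0.184]
 [ 0.683  0.264  0.681]
 [ 0.706  0.003 -0.709]]
```

```bash
python3 -m jog '[[0,0,0.4,0,0,0,0],[0,0,0.6,0,0,0,0],[0,0,0.5,-0.965,-0.264,0,0],[0,0,0.5,-0.965,-0.264,0,0],[0,0,0.5,-0.965,-0.264,0,0],[0,0,0.5,-0.965,-0.264,0,0],[0,0,0.5,-0.965,-0.264,0,0],[0,0,0.5,-0.965,-0.264,0,0],[-0.2,0,0.4,-0.965,-0.264,0,0],[-0.3,0,0.4,-0.965,-0.264,0,0],[-0.3,0,0.3,-0.965,-0.264,0,0],[-0.3,0,0.2,-0.965,-0.264,0,0],[-0.3,0.1,0.2,-0.965,-0.264,0,0],[-0.3,0.2,0.1,-0.965,-0.264,0,0],[-0.2,0.2,0,-0.965,-0.264,0,0],[-0.2,0.2,0,-0.965,-0.264,0,0],[0,0,0,0,0,0,0]]'; python3 st.py
```

```text
clock: 26.6
tcp_pos: [524.1, 103.5, 290.9]
tcp_rot: [1.668, 2.205, -0.373]
ft_force: [0.3, 0.1, -2.3]
finger_gap: 0.218
finger_force: 30.0
[ 0.1   0.29 -0.75  1.74  0.62  1.4  -0.54]
[[-0.246  0.962  0.117]
 [ 0.87   0.272 -0.411]
 [-0.427  0.001 -0.904]]
```

```bash
python3 -m jog '[[0,0,0.2,-0.965,-0.264,0,0],[0,0.1,0.2,-0.965,-0.264,0,0],[0,0.1,0.2,-0.965,-0.264,0,0],[0,0.1,0.1,-0.965,-0.264,0,0],[0,0,0,0,0,0,0],[-0.1,0.42,0,0,0,1,0],[-0.1,0.42,0,0,0,1,0],[-0.1,0.42,0,0,0,1,0],[-0.1,0.42,0,0,0,1,0],[-0.1,0.42,0,0,0,1,0],[-0.06,0.42,0,0,0,1,0],[0,0.42,0,0,0,1,0],[0,0.42,0,0,0,1,0],[0.1,0.42,0,0,0,1,0],[0.2,0.42,0,0,0,1,0],[0.2,0.4,0,0,0,1,0],[0.2,0,0,0,0,0,0],[0,0,0,0,0,0,0]]'; python3 st.py
```

```text
clock: 28.4
tcp_pos: [534.1, 343.6, 325.2]
tcp_rot: [0.404, 2.325, -0.169]
ft_force: [-0.1, 0.1, -2.9]
finger_gap: 0.221
finger_force: 30.0
[-0.23  0.34 -0.92  1.81  1.13  1.29 -0.34]
[[-0.664  0.338  0.667]
 [ 0.238  0.941 -0.24 ]
 [-0.709 -0.001 -0.705]]
```

```bash
python3 -m jog '[[0.3,0.06,0,0,0,0,0],[0.23,0.06,-0.3,0,0,0,0],[0,0,-0.7,0,0,0,0],[0,0,-0.5,0,0,0,0],[0,0,-0.2,0,0,0,0],[0,0,0,0,0,0,0],[0,0,0,0,0,0,0]]'
python3 - <<'E'
from h import *
w=shot("wrist"); np.savez("w8.npz",p=w[0],d=w[1],K=w[2],R=w[3],t=w[4])
E
python3 hold.py w8.npz
```

```text
clock: 29.1
tcp_pos: [560.2, 350.9, 241.3]
tcp_rot: [0.402, 2.325, -0.166]
ft_force: [-1.1, 0.1, -2.1]
finger_gap: 0.217
finger_force: 30.0
2758 z [147.2 149.9 215.5]
157 x_c med 411.0 y_c range [504.7 523.3]
177 x_c med 411.0 y_c range [504.8 523.1]
197 x_c med 411.1 y_c range [504.9 523.7]
tcp x_c,y_c 414.70367542441153 514.818842465005 caddy 419.1062999999999 467.33729999999997
```

The small handle is vertical and centred within 2 mm of pocket b. Insert it.

```bash
python3 -m jog '[[0,-0.02,-0.5,0,0,0,0],[0,0,-0.5,0,0,0,0],[0,0,-0.4,0,0,0,0],[0,0,-0.2,0,0,0,0],[0,0,0,0,0,0,0]]'; python3 -m jog '[[0,0,-0.4,0,0,0,0],[0,0,-0.3,0,0,0,0],[0,0,-0.2,0,0,0,0],[0,0,-0.06,0,0,0,0],[0,0,0,0,0,0,0]]'
```

```text
clock: 29.65
tcp_pos: [560.0, 349.5, 160.1]
tcp_rot: [0.401, 2.326, -0.168]
ft_force: [0.6, -0.1, -3.0]
finger_gap: 0.214
finger_force: 30.0
clock: 30.15
tcp_pos: [559.9, 349.6, 112.2]
tcp_rot: [0.401, 2.326, -0.167]
ft_force: [0.5, 0.3, -2.1]
finger_gap: 0.217
finger_force: 30.0
```

```bash
python3 -m jog '[[0,0,0,0,0,0,30],[0,0,0,0,0,0,30],[0,0,0,0,0,0,30],[-0.3,0.1,0,0,0,0,30],[-0.5,0.17,0.1,0,0,0,30],[-0.5,0.17,0.3,0,0,0,30],[-0.5,0.17,0.6,0,0,0,30],[-0.4,0,0.9,0,0,0,30],[0,0,0.9,0,0,0,30],[0,0,0.6,0,0,0,30],[0,0,0,0,0,0,30]]'
python3 - <<'E'
from h import *
w=shot("wrist"); p=shot("side"); q=shot("top"); np.savez("t9.npz",p=q[0],d=q[1],K=q[2],R=q[3],t=q[4]); np.savez("w9.npz",p=w[0],d=w[1],K=w[2],R=w[3],t=w[4])
cv2.imwrite("pics/m3.png",np.hstack([cv2.resize(p[0][150:310,160:320],(400,400)),cv2.copyMakeBorder(cv2.resize(w[0],(400,300)),0,100,0,0,0)])[:,:,::-1])
X=cloud(*w[1:])
m=np.hypot(X[...,0]-549,X[...,1]-305)<75
for nm,c in(("a",(534,262)),("b",(563.5,347))):
    B=np.hypot(X[...,0]-c[0],X[...,1]-c[1])<38
    for lo,hi in((118,132),(150,175),(175,215)):
        k=B&(X[...,2]>lo)&(X[...,2]<hi); print(nm,lo,k.sum(),np.nanmean(X[k],0).round(1),np.nanmax(X[k][:,2]) if k.any() else 0)
E
```

```text
clock: 31.25
tcp_pos: [447.9, 382.2, 286.6]
tcp_rot: [0.4, 2.323, -0.16]
ft_force: [-0.0, 0.1, -0.2]
finger_gap: 0.318
finger_force: 0.0
a 118 248 [527.2 265.5 125. ] 131.8860658229394
a 150 918 [529.6 263.3 163.4] 174.97496523446785
a 175 830 [530.4 263.1 186. ] 198.8451619005444
b 118 258 [558.6 349.  124.5] 131.97968661010887
b 150 656 [559.4 349.  160.8] 174.9226826317542
b 175 151 [560.7 348.6 177.3] 179.35103850788914
```

View pics/m3.png

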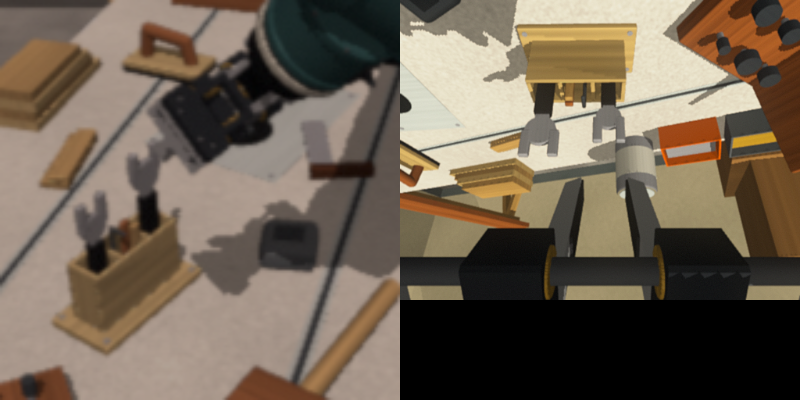

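Both spanners stand nearly upright. Their tops are at 199 and 179 mm (197 and 177 if seated), the crank was left at its stop, and the gripper is clear. Handing in.

```bash
python3 -c "
from rig import manip
print(manip.close_job())"
```

```text
the job is handed in; nothing more can be done
None
```

The job is handed in (the rig gave no verdict): the large spanner stands in pocket a and the small one in pocket b, both handle-down and seated by measured height, and the crank is against its stop with the cutter lowered out of sight in its ring; I touched nothing else and finished at about 31 s.

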